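# Close the label printer, switch it on and print

### The job

The label roll has just been changed: push the printer's lid down until it is fully shut, then press the far half (away from the robot) of the rocker switch on the control box all the way down to switch it on, then press the long bar key all the way down for a moment and let it come up again. Push and press only, in that order: do not lift anything, do not shove the control box about, and leave the two round keys and everything else on the bench alone.

Things in the scene. Friction and masses are not known exactly. Their poses are not given: they have to be found in the camera images.
- printer: grey desktop label printer, fixed to the bench, 200 x 200 mm, 122 mm high with its lid shut. Origin under its centre, x from its front (robot side) to its back, z up. Printer and control box may stand left or right of each other and turned up to 0.35 rad
- lid (a joint): black lid of the printer, a plate 196 mm long, 200 wide, 12 thick, hinged at the back (hinge line 96 mm behind the printer's centre, 110 mm above the bench). Value: opening in rad, 0 = fully shut; starts 0.35 to 0.85, front edge raised (up to 270 mm above the bench). Stays where it is left. Pushing down on it above the printer's centre takes 2 to 8 N; when shut it stops hard
- lid_seat (a point): fixed point straight above the printer's centre, on the level of the lid's upper face when shut (122 mm above the bench); it does not move with the lid. Axes as the printer's
- pod: control box, grey with an aluminium face, loose on the bench on a rubber base, about 0.9 kg, 150 mm (x, front to back) x 200 mm (y) x 50 mm high (z up). Origin under its centre; x points to its far side, away from the robot. On its face: the rocker at the left (y+), the long bar key at the front right, two round keys at the back right
- rocker (a joint): black rocker switch, 56 mm long (along the box's x) and 34 mm wide, centre at x 5, y 55 mm of the box, its pivot 13 mm above the face. Value in rad: 0 = off (near half down, far half up), 0.44 = on (far half down to its stop). It stays where it is left; pressing 20 mm from the pivot takes about 3 N, the far half then goes down about 9 mm
- rocker_far (a point): point on top of the rocker's far half, 20 mm from the pivot, moves with the rocker; at off it is about 74 mm above the bench, at on about 65 mm. Its x axis points along the far half's length, y as the box's y
- bar_key (a joint): long black bar key, 76 mm (along the box's y) x 24 mm, centre at x -40, y -45 mm of the box, spring return. Value in m: 0 = up, 0.007 = fully down; starts to move at about 1.2 N and takes 4 N fully down
- bar_key_top (a point): centre of the bar key's top face, 15 mm above the box's face when up, moves with the key
- round_key_a (a joint): small round black key, 24 mm across, at x 40, y -20 mm of the box; 0 = up, 0.007 m = down. Not part of the job
- round_key_b (a joint): small round black key, 24 mm across, at x 40, y -72 mm of the box; 0 = up, 0.007 m = down. Not part of the job
- bunch: asparagus bunch lying along its x axis, 190 x 42 x 36 mm, origin under its centre. Loose bystander
- tape_roll: roll of brown tape standing on its flat side, 90 mm across, 48 mm high, origin under its centre. Loose bystander
- water_bottle: pale plastic bottle with a blue cap, 64 mm across, 200 mm high, origin under its centre. Loose bystander
- labeller: black hand labeller lying on the bench, about 210 x 36 x 83 mm, origin under the middle of its body. Loose bystander
- tub: white open plastic cup, 90 mm across, 70 mm high, origin under its centre. Loose bystander
- label_roll: spare roll of white labels standing on end, 76 mm across, 60 mm high, origin under its centre. Loose bystander

How it is judged:
By the outcome, as a careful person would: the job done as asked, in the order asked, and still so for the second after the job is handed in, with the robot touching nothing.
It also fails if it takes over 51 s, if anything falls off the work surface, if the arm or the gripper's body presses on something with over 40 N, if the wrist force passes 120 N, or if a joint passes its speed limit or range.

### The arm

A 7-joint arm with a two-finger parallel gripper is mounted at the origin on the work surface. World frame = base frame: x ahead of the robot, y to its left, z up, the work surface at z = 0. Lengths are in m, angles in rad, forces in N, time in s.
With the tool pointing down it reaches from about 0.4 to 0.85 m from the base axis. Payload 4.5 kg.
Tool frame: the origin (TCP) lies midway between the tips of the shut fingers; the grasp point (between the pads) lies 19 mm behind it; z points along the fingers, y is the line along which they close (so a half turn about z gives the same grasp; the last joint's range is limited). The gripper opens to 88 mm and grips with 3 to 60 N. Pads are 18 mm wide; open, the fingers measure 123 mm over their backs; the gripper's body (75 mm by 187 mm) begins 45 mm behind the grasp point.
Start: joints at [-1.157, 0.689, -0.195, 1.565, 0.157, 0.902, -0.215], TCP at [0.232, 0.58, 0.239] pointing down, gripper open.
Joint ranges: [-3.01, 3.01], [-0.46, 2.08], [-1.47, 1.51], [0.13, 2.56], [-1, 4.14], [0.04, 2.09], [-2.66, 2.66]. Speed limits (rad/s): [2.57, 2.57, 3.14, 3.14, 3.14, 3.14, 3.14].

### API

Orientations are given as [roll, pitch, yaw] about the fixed x, y, z axes, in that order (R = Rz(yaw) Ry(pitch) Rx(roll)).
In Python, from cell import manip gives the robot as it stands. The module is installed in compiled form; this text tells all that it offers.
- The arm moves only by the shell command python3 -m handwheel 'ROWS'. ROWS is JSON, a list of rows, each a list of 5 numbers: the shift along the tool's x, y, z in m, then the turn about the tool's z in rad, then the opening, from 0 (shut) to 1 (fully open). A call has 1 to 20 rows; each row is the pose to reach, as a shift and turn from the pose commanded when the call began, along the tool's axes at that moment; what a row does not reach only later rows make up. A row lasts 1/8 s, in which the tool goes at most 62.5 mm and 10.7 degrees, less where a joint would pass 70% of its speed; a pose out of reach is approached as far as the arm can. A call with a gripper value outside its range is refused whole. The fingers move at their own pace and stop on an object; the grip force is fixed at half the most. Time passes only in rows, so rows that repeat a pose let the fingers close. It gives the time, the measured TCP pose, the force, the opening and the grip force at its end, in the units of the state.
- manip.read_state(): the state, without advancing time (a new reading comes with each control period).
- manip.snapshot(name): name is "scene" or "top" or "wrist"; returns the picture (384x512x3 uint8, blue, green, red); there is no depth.
- manip.get_calibration(name): a dict with "fov_y" (degrees; the focal length in pixels is half the picture's height over the tangent of half this angle, whatever the lens; pixels are square), "cx", "cy" (the principal point, pixels), "world_from_camera" (4x4, takes a point from camera to world coordinates). Camera axes: x right, y down, z forward; pixel columns grow to the right and rows downward; lengths in m; the calibration is good to about 2 mm. A picture is of the moment at which its call begins: read the wrist's pose just before it. get_calibration takes no time and is no camera call; for the wrist camera it gives the pose at the moment of the call.
- manip.finish_job(): hands the job in; it is judged then, once.
Trained networks look in the newest picture that a camera, given by its name, has taken for a name from the list of things; names that differ only in an ending like _2 or _b are one class to them, and where a whole thing is asked for, a point or a joint stands for the part that bears it (a point fixed in the world has none). Each returns a list of dicts, best first, with "confidence" (0 to 1); they miss things now and then, are a little off and sometimes report something else, mostly with a low value. They report only what shows in the picture. A call takes as long as a camera call.
- manip.spot_in(query, camera): "rect" ([centre column, centre row, width, height] in pixels, round what is visible of it).
The state is a dict: "clock": time; "q": joint angles; "joint_vel": joint speeds; "joint_efforts": joint torques, N m; "tcp_pos": TCP position; "orientation": TCP orientation; "contact_force": force on the tool from outside, world axes, zero at the start; "moment": the same for the moment, N m; "opening": finger opening in m; "gripper_force": force on a finger pad.
Only numpy, scipy, OpenCV 4.12 (cv2) and the standard library are available. Lean on these libraries where they do the work, as an engineer would, in place of code of your own. Each camera call takes 0.05 s, during which the arm holds its last target. There are 200 camera calls.

## Working session

There is one attempt and no reset: what is moved stays moved. The work goes in short steps, Python scripts to look and compute and a shell command to move; the robot and the scene stay as the last step left them, time stands still between calls to the robot, and variables do not carry over. Pictures are saved under pics/ and viewed, at most 10 in all, crops included, and the job is handed in when it is done.

```bash
mkdir -p pics; python3 - <<'E'
from cell import manip
import cv2,numpy as np
s=manip.read_state();print(s['clock'],s['tcp_pos'],s['orientation'],s['opening'])
for c in("scene","top"):
    cv2.imwrite(f"pics/{c}1.png",manip.snapshot(c))
    k=manip.get_calibration(c);print(c,k['fov_y'],k['cx'],k['cy'],np.round(k['world_from_camera'],3).tolist())
    for n in("printer","lid","pod","rocker","rocker_far","bar_key","round_key_a"):
        print(n,[(round(d['confidence'],2),np.round(d['rect']).tolist()) for d in manip.spot_in(n,c)[:3]])
E
```

```text
0.0 [0.23150952 0.57983913 0.23789298] [-3.13970213e+00  1.30614499e-04  2.76184595e+00] 0.08762064897545176
scene 49.55340626440047 257.3389863500914 193.06329413256387 [[-0.819, 0.448, -0.358, 0.948], [0.573, 0.656, -0.491, 0.522], [0.015, -0.607, -0.795, 0.946], [0.0, 0.0, 0.0, 1.0]]
printer [(0.93, [224.0, 135.0, 96.0, 122.0])]
lid [(0.85, [210.0, 124.0, 73.0, 100.0]), (0.53, [349.0, 267.0, 24.0, 20.0])]
pod [(0.56, [330.0, 263.0, 96.0, 91.0]), (0.48, [300.0, 187.0, 34.0, 36.0])]
rocker [(0.79, [348.0, 267.0, 25.0, 24.0])]
rocker_far [(0.67, [354.0, 268.0, 23.0, 23.0])]
bar_key [(0.77, [327.0, 234.0, 30.0, 20.0])]
round_key_a [(0.61, [299.0, 249.0, 12.0, 13.0]), (0.54, [248.0, 217.0, 65.0, 41.0])]
top 51.74036462294099 252.37770289470166 194.07054450200627 [[-0.082, -0.974, 0.212, 0.401], [-0.997, 0.08, -0.019, 0.021], [0.002, -0.212, -0.977, 0.909], [0.0, 0.0, 0.0, 1.0]]
printer [(0.88, [369.0, 207.0, 139.0, 120.0])]
lid [(0.89, [378.0, 180.0, 123.0, 67.0])]
pod [(0.82, [154.0, 244.0, 109.0, 99.0])]
rocker [(0.97, [130.0, 247.0, 23.0, 34.0])]
rocker_far [(0.98, [125.0, 248.0, 21.0, 32.0])]
bar_key [(0.74, [179.0, 248.0, 33.0, 22.0]), (0.39, [354.0, 130.0, 41.0, 44.0])]
round_key_a [(0.54, [156.0, 219.0, 8.0, 12.0]), (0.4, [178.0, 211.0, 14.0, 12.0])]
```

View pics/top1.png

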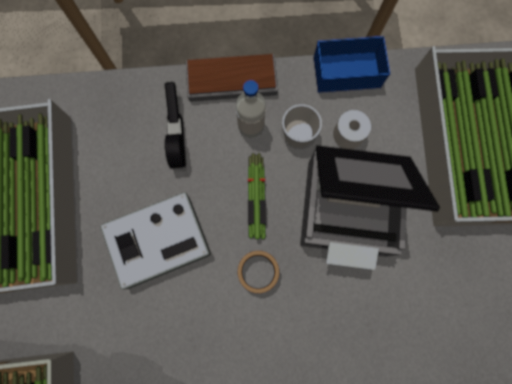

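View pics/scene1.png

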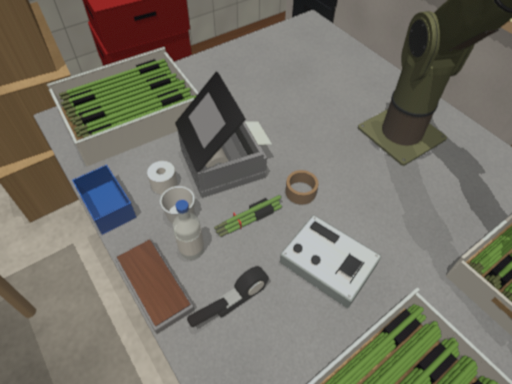

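The top view shows the pod at about (155,240), with the rocker at (128,246), the bar at (179,248) and the round keys at (155,218) and (178,210). The printer is at about (358,215), with the lid hinged at the back and its front edge raised. I'll take enlarged crops next.

```bash
python3 - <<'E'
import cv2,numpy as np
im=cv2.imread("pics/top1.png")
a=cv2.resize(im[185:295,95:215],None,fx=5,fy=5,interpolation=cv2.INTER_CUBIC)
cv2.imwrite("pics/podc.png",a)
b=cv2.resize(im[135:275,290:450],None,fx=4,fy=4,interpolation=cv2.INTER_CUBIC)
b=np.clip(b.astype(float)*1.6,0,255).astype('uint8')
cv2.imwrite("pics/prc.png",b)
E
```

```text
(no output)
```

View pics/podc.png

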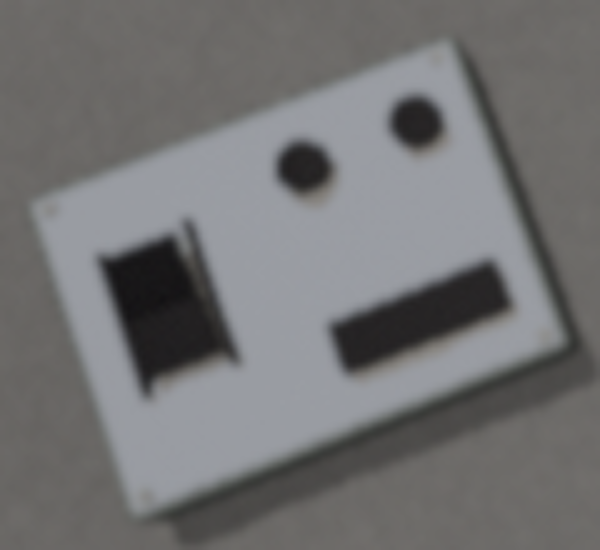

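View pics/prc.png

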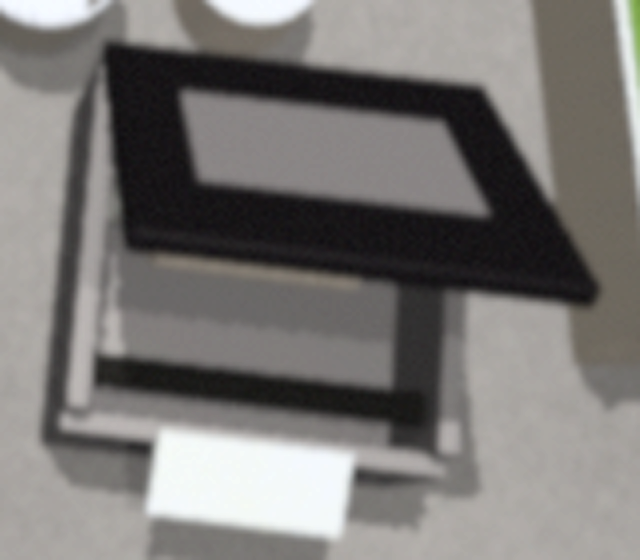

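The crops give the pod face corners at crop pixels (32,207), (455,40), (570,347) and (132,517). The lid's upper corners are (108,45), (484,88), (597,288) and (128,236), and the printer's front rim corners are (62,415) and (445,470). I'll fit poses to these.

```bash
cat > h.py <<'E'
from cell import manip
import numpy as np
from scipy.optimize import least_squares
def proj(P,c):
    k=manip.get_calibration(c);T=np.linalg.inv(k['world_from_camera']);f=192/np.tan(np.radians(k['fov_y']/2))
    p=np.asarray(P)@T[:3,:3].T+T[:3,3];return p[:,:2]/p[:,2:]*f+[k['cx'],k['cy']]
def place(L,x,y,a):
    c,s=np.cos(a),np.sin(a);return np.asarray(L)@np.array([[c,s,0],[-s,c,0],[0,0,1]])+[x,y,0]
E
python3 - <<'E'
from h import *
L=[(.075,.1,.05),(.075,-.1,.05),(-.075,-.1,.05),(-.075,.1,.05),(.04,-.02,.06),(.04,-.072,.06),(-.04,-.045,.065)]
px=np.array([(32,207),(455,40),(570,347),(132,517),(305,166),(417,121),(421,313)])/5+[95,185]
r=least_squares(lambda v:(proj(place(L,*v),"top")-px).ravel(),[.4,.2,.3],loss='soft_l1')
print("pod",r.x,np.round(r.fun.reshape(-1,2),1).tolist())
print("rocker_far",place([(.024,.055,.074)],*r.x),"bar",place([(-.04,-.045,.065)],*r.x))
px=np.array([(108,45),(484,88),(597,288),(128,236),(62,415),(445,470)])/4+[290,135]
def m(v):
    t=v[3];c,s=np.cos(t),np.sin(t)
    f=lambda u,y,w:(.096+u*c+w*s,y,.11-u*s+w*c)
    return place([f(0,.1,.012),f(0,-.1,.012),f(-.196,-.1,.012),f(-.196,.1,.012),(-.1,.1,v[4]),(-.1,-.1,v[4])],*v[:3])
r=least_squares(lambda v:np.r_[(proj(m(v),"top")-px).ravel(),(v[4]-.105)*100],[.4,-.2,0,.6,.105],loss='soft_l1')
print("printer",r.x,np.round(r.fun[:-1].reshape(-1,2),1).tolist());print(m(r.x))
s=manip.read_state();print(s['clock'])
E
```

```text
pod [0.50458152 0.22373862 0.30342274] [[-1.6, -1.7], [0.0, -1.8], [1.0, -0.1], [-0.2, 1.9], [0.1, 0.1], [0.3, 0.2], [-0.1, 0.6]]
rocker_far [[0.51105182 0.28339711 0.074     ]] bar [[0.47985421 0.16884272 0.065     ]]
printer [ 0.54837722 -0.21281599 -0.21105267  0.77731579  0.09709056] [[-0.9, -3.4], [0.4, -2.4], [0.8, 1.3], [-0.8, -0.8], [-0.6, 1.7], [1.5, 0.7]]
[[ 0.67142567 -0.13690902  0.11855358]
 [ 0.6295278  -0.33247121  0.11855358]
 [ 0.49291926 -0.30320376  0.25602184]
 [ 0.53481712 -0.10764157  0.25602184]
 [ 0.47154506 -0.09408596  0.09709056]
 [ 0.42964719 -0.28964815  0.09709056]]
0.8
```

```bash
python3 -m handwheel '[[0,0,-0.06,0,0],[0,0,-0.1,0,0],[-0.325,-0.226,-0.1,0,0],[-0.325,-0.226,-0.1,0,0],[-0.325,-0.226,-0.1,0,0],[-0.325,-0.226,-0.1,0,0],[-0.325,-0.226,-0.1,0,0],[-0.325,-0.226,-0.1,0,0],[-0.559,-0.624,-0.1,-0.17,0],[-0.559,-0.624,-0.1,-0.17,0],[-0.559,-0.624,-0.1,-0.17,0],[-0.559,-0.624,-0.1,-0.17,0],[-0.559,-0.624,-0.1,-0.17,0],[-0.559,-0.624,-0.1,-0.17,0],[-0.559,-0.624,-0.1,-0.17,0],[-0.559,-0.624,-0.1,-0.17,0],[-0.559,-0.624,-0.1,-0.17,0],[-0.559,-0.624,-0.1,-0.17,0]]'
```

```text
clock: 3.05
tcp_pos: [0.5195, -0.2052, 0.3386]
orientation: [3.14, -0.0, 2.933]
contact_force: [0.3, 0.9, -0.0]
opening: 0.0005
gripper_force: 0.0
```

```bash
python3 -m handwheel '[[0,0,0.04,0,0],[0,0,0.075,0,0],[0,0,0.09,0,0],[0,0,0.105,0,0],[0,0,0.12,0,0],[0,0,0.135,0,0],[0,0,0.15,0,0],[0,0,0.165,0,0],[0,0,0.18,0,0],[0,0,0.19,0,0],[0,0,0.2,0,0]]'
```

```text
clock: 4.42
tcp_pos: [0.5194, -0.2063, 0.138]
orientation: [3.142, -0.0, 2.932]
contact_force: [-1.0, 0.6, 1.7]
opening: 0.0004
gripper_force: 0.8
```

```bash
python3 -m handwheel '[[0,0,0.006,0,0],[0,0,0.011,0,0],[0,0,0.015,0,0],[0,0,0.017,0,0],[0,0,0.018,0,0]]'
```

```text
clock: 5.05
tcp_pos: [0.5195, -0.2063, 0.1223]
orientation: [-3.141, 0.0, 2.932]
contact_force: [-4.5, 1.9, 21.0]
opening: 0.0004
gripper_force: 10.9
```

```bash
python3 -m handwheel '[[0,0,-0.04,0,0],[0,0,-0.09,0,0],[0.108,0.477,-0.09,-0.514,0],[0.108,0.477,-0.09,-0.514,0],[0.108,0.477,-0.09,-0.514,0],[0.108,0.477,-0.09,-0.514,0],[0.108,0.477,-0.09,-0.514,0],[0.108,0.477,-0.09,-0.514,0],[0.108,0.477,-0.09,-0.514,0],[0.108,0.477,-0.09,-0.514,0],[0.108,0.477,-0.09,-0.514,0],[0.108,0.477,-0.09,-0.514,0]]'
python3 - <<'E'
from h import *
import cv2
s=manip.read_state();print(s['q'],s['tcp_pos'],s['orientation'])
k=manip.get_calibration("wrist");w=manip.snapshot("wrist");t=manip.snapshot("top");sc=manip.snapshot("scene")
cv2.imwrite("pics/w1.png",w);cv2.imwrite("pics/t2.png",t);cv2.imwrite("pics/s2.png",sc)
print(k['fov_y'],np.round(k['world_from_camera'],3).tolist())
out=np.hstack([w,cv2.resize(sc[60:240,130:330],(427,384))]);cv2.imwrite("pics/m1.png",cv2.resize(out,(800,327)))
def m(th):
    c,s=np.cos(th),np.sin(th)
    f=lambda u,y,w:(.096+u*c+w*s,y,.11-u*s+w*c)
    return place([f(0,.1,.012),f(0,-.1,.012),f(-.196,-.1,.012),f(-.196,.1,.012)],.548,-.213,-.211)
print(proj(m(0),"scene"))
for n in("rocker","rocker_far","bar_key","round_key_a"):
    print(n,[(round(d['confidence'],2),np.round(d['rect']).tolist()) for d in manip.spot_in(n,"wrist")[:2]])
E
```

```text
clock: 6.55
tcp_pos: [0.5135, 0.2819, 0.2106]
orientation: [-3.141, 0.0, -2.838]
contact_force: [0.0, -0.6, 0.5]
opening: 0.0002
gripper_force: 0.0
[-0.45354345  0.67370741 -0.21900028  1.71676082  0.19677755  0.77293882
  1.10706365] [0.51348538 0.2818717  0.21056325] [-3.14056149e+00  7.17958171e-06 -2.83776443e+00]
61.67034455236499 [[-0.3, 0.922, 0.245, 0.45], [0.954, 0.29, 0.076, 0.262], [-0.001, 0.257, -0.967, 0.357], [0.0, 0.0, 0.0, 1.0]]
[[197.41264956 170.25898927]
 [175.80621568 120.97485091]
 [239.61416769 103.99068693]
 [266.56772702 149.48850487]]
rocker [(0.94, [257.0, 158.0, 34.0, 58.0])]
rocker_far [(0.84, [256.0, 159.0, 36.0, 68.0])]
bar_key [(0.8, [146.0, 107.0, 88.0, 36.0]), (0.42, [179.0, 192.0, 26.0, 25.0])]
round_key_a [(0.9, [179.0, 192.0, 22.0, 21.0])]
```

View pics/m1.png

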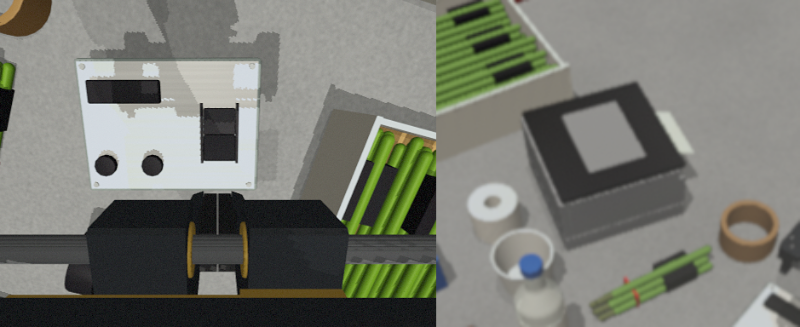

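The lid is flat and shut in the scene crop. The wrist view shows the pod aligned with the tool. The rocker sits between two cheeks about 38 mm apart, at about (257,158) in the full-size wrist picture, with the bar at (146,107). The fingers are too wide to fit safely between the cheeks, so I'll turn them 90° to run along the rocker.

```bash
python3 - <<'E'
from h import *
import cv2
k=manip.get_calibration("wrist");T=k['world_from_camera'];f=192/np.tan(np.radians(k['fov_y']/2))
def back(p,z):
    d=T[:3,:3]@[(p[0]-k['cx'])/f,(p[1]-k['cy'])/f,1];return T[:3,3]+d*(z-T[2,3])/d[2]
# face corners seen at (78,59)(259,61)(256,188)(92,188) in the .852 mosaic
c=.852
L=[(-.075,-.1,.05),(-.075,.1,.05),(.075,.1,.05),(.075,-.1,.05),(.04,-.02,.06),(.04,-.072,.06),(-.04,-.045,.065)]
px=np.array([(78,59),(259,61),(256,188),(92,188),(152,165),(106,165),(123,91.5)])/c
r=least_squares(lambda v:(proj(place(L,*v),"wrist")-px).ravel(),[.5,.22,.3],loss='soft_l1')
print(r.x,np.round(r.fun.reshape(-1,2),1).tolist())
print(back((257,158),.066),place([(.005,.055,.066)],*r.x),back((146,107),.065),place([(-.04,-.045,.065)],*r.x))
for d in(.026,):print("target",place([(.005+d,.055,.07)],*r.x))
E
```

```text
[0.50601106 0.22400295 0.2951576 ] [[-6.3, -2.6], [4.6, -3.0], [0.6, 5.0], [-3.9, 3.5], [0.5, 0.5], [0.1, 0.0], [-0.1, 0.2]]
[0.4936223  0.27714641 0.066     ] [[0.49479586 0.278079   0.066     ]] [0.4798667  0.17061357 0.065     ] [[0.48083089 0.16931329 0.065     ]]
target [[0.51967152 0.28564216 0.07      ]]
```

```bash
python3 -m handwheel '[[-0.007,0.0015,0,1.57,0],[-0.007,0.0015,0,1.57,0],[-0.007,0.0015,0,1.57,0],[-0.007,0.0015,0.03,1.57,0],[-0.007,0.0015,0.05,1.57,0],[-0.007,0.0015,0.07,1.57,0],[-0.007,0.0015,0.09,1.57,0],[-0.007,0.0015,0.11,1.57,0],[-0.007,0.0015,0.12,1.57,0],[-0.007,0.0015,0.125,1.57,0],[-0.007,0.0015,0.125,1.57,0]]'
```

```text
clock: 8.28
tcp_pos: [0.5195, 0.2862, 0.0857]
orientation: [-3.141, -0.0, 1.877]
contact_force: [0.3, -0.5, -0.1]
opening: 0.0007
gripper_force: 0.0
```

```bash
python3 -m handwheel '[[0,0,0.006,0,0],[0,0,0.01,0,0],[0,0,0.013,0,0],[0,0,0.016,0,0]]'; python3 -m handwheel '[[0,0,0.0015,0,0],[0,0,0.003,0,0],[0,0,0.003,0,0]]'
```

```text
clock: 8.78
tcp_pos: [0.5212, 0.2869, 0.0703]
orientation: [3.138, -0.0, 1.876]
contact_force: [2.2, 0.3, 3.2]
opening: -0.0001
gripper_force: 1.6
clock: 9.15
tcp_pos: [0.5197, 0.2864, 0.0668]
orientation: [3.141, -0.0, 1.876]
contact_force: [2.3, 0.4, 3.2]
opening: 0.0004
gripper_force: 1.5
```

```bash
python3 -m handwheel '[[0,0,0.0015,0,0],[0,0,0.0025,0,0],[0,0,0.0025,0,0]]'
```

```text
clock: 9.52
tcp_pos: [0.5198, 0.2864, 0.065]
orientation: [3.141, -0.0, 1.876]
contact_force: [0.9, 0.8, 10.8]
opening: 0.0005
gripper_force: 4.7
```

```bash
python3 -m handwheel '[[0,0,0.001,0,0],[0,0,0.0015,0,0],[0,0,0.0015,0,0]]'
```

```text
clock: 9.9
tcp_pos: [0.5198, 0.2864, 0.0647]
orientation: [3.14, -0.001, 1.876]
contact_force: [-0.6, 0.4, 19.5]
opening: 0.0008
gripper_force: 9.4
```

```bash
python3 -m handwheel '[[0,0,-0.04,0,0],[0,0,-0.1,0,0],[-0.099,-0.073,-0.1,-1.57,0],[-0.099,-0.073,-0.1,-1.57,0],[-0.099,-0.073,-0.1,-1.57,0],[-0.099,-0.073,-0.1,-1.57,0],[-0.099,-0.073,-0.1,-1.57,0],[-0.099,-0.073,-0.1,-1.57,0],[-0.099,-0.073,-0.1,-1.57,0],[-0.099,-0.073,-0.1,-1.57,0],[-0.099,-0.073,-0.1,-1.57,0],[-0.099,-0.073,-0.1,-1.57,0]]'
python3 - <<'E'
from h import *
import cv2
w=manip.snapshot("wrist");sc=manip.snapshot("scene");t=manip.snapshot("top")
a=cv2.resize(w,(512,384));b=cv2.resize(sc[210:310,270:390],(288,240),interpolation=cv2.INTER_CUBIC);b=cv2.copyMakeBorder(b,0,144,0,0,cv2.BORDER_CONSTANT)
cv2.imwrite("pics/m2.png",np.hstack([a,b]))
k=manip.get_calibration("wrist");T=k['world_from_camera'];f=192/np.tan(np.radians(k['fov_y']/2))
for d in manip.spot_in("bar_key","wrist")[:2]:
    p=d['rect'];v=T[:3,:3]@[(p[0]-k['cx'])/f,(p[1]-k['cy'])/f,1];print(d,T[:3,3]+v*(.065-T[2,3])/v[2])
E
```

```text
clock: 11.4
tcp_pos: [0.4778, 0.1693, 0.1619]
orientation: [-3.141, -0.004, -2.838]
contact_force: [-0.4, -0.5, 0.1]
opening: 0.0003
gripper_force: 0.0
{'rect': [252.4, 194.1, 95.7, 33.5], 'confidence': 0.98} [0.47991986 0.16755549 0.065     ]
```

View pics/m2.png

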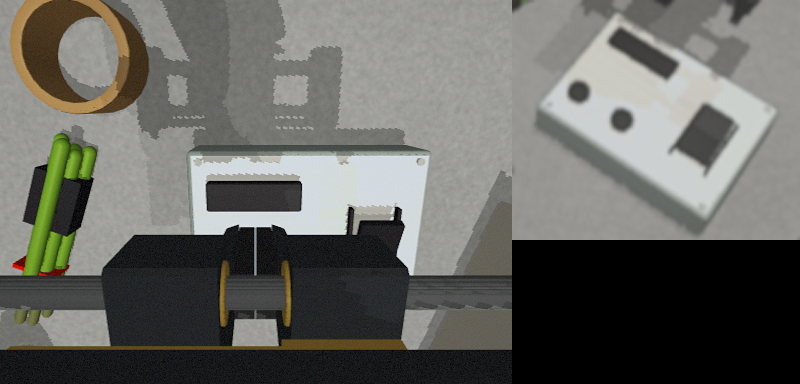

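The near half of the rocker is now raised, so it is on. The bar at (252,194) lies under the tool to within 2 mm.

```bash
python3 -m handwheel '[[-0.0015,-0.001,0.05,0,0],[-0.0015,-0.001,0.08,0,0],[-0.0015,-0.001,0.09,0,0],[-0.0015,-0.001,0.096,0,0],[-0.0015,-0.001,0.1,0,0],[-0.0015,-0.001,0.103,0,0],[-0.0015,-0.001,0.105,0,0],[-0.0015,-0.001,0.105,0,0]]'
```

```text
clock: 12.6
tcp_pos: [0.4816, 0.1697, 0.0585]
orientation: [3.141, 0.001, -2.837]
contact_force: [-1.4, 0.6, 7.2]
opening: 0.0003
gripper_force: 3.1
```

```bash
python3 -m handwheel '[[0,0,0.0015,0,0],[0,0,0.002,0,0],[0,0,0.002,0,0]]'
```

```text
clock: 12.98
tcp_pos: [0.4817, 0.1697, 0.0581]
orientation: [-3.141, 0.002, -2.837]
contact_force: [-3.6, -0.1, 24.1]
opening: 0.0002
gripper_force: 11.9
```

Hard stop reached, so I'll release and retreat.

```bash
python3 -m handwheel '[[0,0,-0.02,0,0],[0,0,-0.06,0,0],[0,0,-0.12,0,0],[0,0,-0.17,0,0],[0.1,0,-0.2,0,0],[0.1,0,-0.2,0,0],[0.1,0,-0.2,0,0],[0.1,0,-0.2,0,0]]'
python3 - <<'E'
from h import *
import cv2
t=manip.snapshot("top");w=manip.snapshot("wrist")
cv2.imwrite("pics/m3.png",cv2.resize(np.hstack([t,w]),(800,300)))
E
```

```text
clock: 13.98
tcp_pos: [0.387, 0.1399, 0.256]
orientation: [3.141, 0.002, -2.838]
contact_force: [0.2, -0.2, 0.8]
opening: 0.0004
gripper_force: 0.0
```

View pics/m3.png

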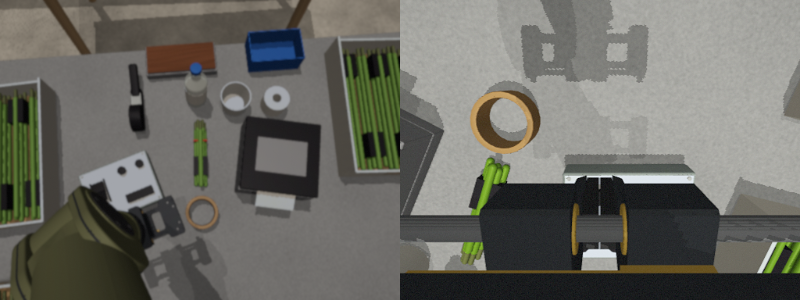

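The top view shows the lid shut at about (280,155), the pod and bystanders in their places, and the arm clear of everything.

```bash
python3 -c "
from cell import manip
print(manip.finish_job())"
```

```text
the job is handed in; nothing more can be done
None
```

I pushed the lid shut, switched the rocker on, and pressed the bar key to its stop and let it go, in that order. I handed the job in at about 14 s; no verdict came back.

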